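# Hold a shelf cleat against the sprung stop for screwing

### The arm

A 6-joint arm with a two-finger parallel gripper is mounted at the origin on the work surface. World frame = base frame: x ahead of the robot, y to its left, z up, the work surface at z = 0. Lengths are in m, angles in rad, forces in N, time in s.
With the tool pointing down it reaches from about 0.225 to 0.875 m from the base axis. Payload 3.4 kg.
Tool frame: the origin (TCP) lies at the very end of the fingers, on their centre line; the grasp point (between the pads) lies 19 mm behind it; z points along the fingers, y is the direction in which the jaws open and shut (so a half turn about z gives the same grasp; the last joint's range is limited). The gripper opens to 85 mm and grips with 20 to 120 N. Pads are 22 mm wide; open, the fingers measure 114 mm over their backs; the gripper's body (76 mm by 85 mm) begins 54 mm behind the grasp point. The pads swing forward as they close: fully open they stand 13 mm farther back than shut.
Start: joints at [0.999, 0.276, 1.505, -0, 1.361, -0.121], TCP at [0.251, 0.518, 0.231] pointing down, gripper open.
Joint ranges: [-2.89, 2.89], [-0.75, 2.08], [0.22, 2.7], [-1.18, 4.32], [0.11, 2.71], [-2.7, 2.7]. Speed limits (rad/s): [2.57, 2.57, 3.14, 3.14, 3.14, 3.14].

### API

Orientations are given as a unit quaternion [w, x, y, z].
In Python, from rig import telemetry, optics, order gives the robot as it stands.
- The arm moves only by the shell command python3 -m creep 'ROWS' [FORCE]. ROWS is a JSON object of lists of equal length, an entry for each row: "slide": the shift along the world's x, y, z normalised to -1 to 1, where 1 is 0.15 m, a list of three; "twist": the turn, a rotation vector about the world's x, y, z normalised to -1 to 1, where 1 is 360 degrees, a list of three; "fingers": the gripper's target within -1 to 1 (fully open at 1, half-way at 0, shut at -1). A call has 1 to 20 rows; each row is the pose to reach, as a shift and turn from the pose commanded when the call began, turning the shorter way round; what a row does not reach only later rows make up. A row lasts 1/10 s, in which the tool goes at most 50 mm and 8.59 degrees, less where a joint would pass 70% of its speed; a pose out of reach is approached as far as the arm can. A call with a number of a shift or a turn outside -1 to 1 is refused whole. A call with a gripper value outside its range is refused whole. The fingers move at their own pace and stop on an object; FORCE is the grip in N (left out, the last holds). Time passes only in rows, so rows that repeat a pose let the fingers close. It gives the time, the measured TCP pose, the force and the opening at its end, in the units of the state.
- telemetry.get_state(): the state, without advancing time (a new reading comes with each control period).
- optics.get_image(name): name is "scene" or "side" or "wrist"; returns a dict with "img" (480x640x3 uint8, blue, green, red), "depth" (480x640 float32, m along the optical axis (not along the pixel's ray), 0 where there is no reading), "fovy" (degrees; the focal length in pixels is half the picture's height over the tangent of half this angle, whatever the lens; pixels are square), "cx", "cy" (the principal point, pixels), "dist" ([k1, k2, p1, p2, k3] as OpenCV has them; the pictures are not rectified), "world_from_camera" (4x4, takes a point from camera to world coordinates). Camera axes: x right, y down, z forward; pixel columns grow to the right and rows downward; lengths in m; the calibration is good to about 2 mm. A picture is of the moment at which its call begins.
- order.sign_off(): hands the job in, once; it reports no verdict.
The state is a dict: "clock": time; "qpos": joint angles; "qd": joint speeds; "effort": joint torques, N m; "position": TCP position; "ee_rot": TCP orientation; "contact_force": force on the tool from outside, world axes, zero at the start; "moment": the same for the moment, N m; "width": finger opening in m.
Only numpy, scipy, OpenCV 4.12 (cv2) and the standard library are available. Lean on these libraries where they do the work, as an engineer would, in place of code of your own. Each camera call takes 0.05 s, during which the arm holds its last target.

### The job

Lay the pine cleat with the two brass screws in its top flat in the channel between the low rails, screws up and not yet pushing the stop; then slide it against the sprung stop and press until the black pointer stands in the green (about 11 newtons), never in the red. Keep it pressed steadily there for over two seconds and finish still holding it so, not letting go, for a colleague who will drive the screws; leave the other things on the table where they are.

Things in the scene. Friction and masses are not known exactly. Their poses are not given: they have to be found in the camera images.
- cleat_mid (a point): Centre (half-way up) of the cleat: a loose pale pine block, 150 long (its x) x 38 wide (its y) x 44 mm high (its z, up), about 0.13 kg, with two brass screw heads (bright yellow brass, 16 mm across, 3 mm proud) on its top 50 mm either side of the middle. It lies on the table; its two ends are alike, either may go to the stop.
- jig: Fixed jig: a pale pine shelf upright lying flat, 22 mm thick, 100 wide, x = -130 to +210 mm; origin on the table under the channel's middle; x = pressing direction, along the channel to the stop; z up. Two aluminium rails, 8 mm thick, 10 high above the upright, x = -130 to +70, leave a channel 48 mm wide centred on y = 0. Blue stop housing: x = 130 to 200, 64 wide, top at z = 67 (pointer arm to 75).
- channel (a point): Middle of the channel's floor (jig x = 0, y = 0, z = 22 mm), same axes as the jig.
- stop_face (a point): Centre of the front of the steel pad of the sprung stop, the face that the cleat's end presses on: 44 wide x 34 mm high, from 3 to 37 mm above the channel's floor. At rest it lies at jig x = 90 mm; it moves with the pad.
- stop_pad (a joint): How far the sprung pad is pushed in along jig x (m): 0 at rest, 0.030 at its end. Spring: 0.7 N per mm, 0 N at rest. The pad carries a black cross-bar pointer (3 x 48 mm) over the scale on the blue housing's top: green is 0.008 to 0.024 (5.6 to 16.8 N), its middle 0.016 (11 N); red from 0.027.
- offcut: Bystander: loose plain dark-brown wooden block, 120 x 38 x 44 mm high, without screws; origin at the centre of its underside. It and the cleat may lie in either place.
- screwdriver: Bystander: screwdriver lying along its x on the table beyond the work.
- screw_jar: Bystander: amber jar, 64 mm across, 85 mm high, steel lid; origin under its centre.
- mug: Bystander: blue mug, 80 mm across, 95 mm high; origin under its centre.
- dust_brush: Bystander: brush lying on the table along its x.
Mind the look-alikes: they are no part of the job. What is shaped like the part that bears cleat_mid but orange or purple is not meant.

How it is judged:
By the outcome, as a careful person would: the job done as asked, in the order asked, and still so for the second after the job is handed in, while the arm keeps its last pose, push and grip.
It also fails if it takes over 45 s, if anything falls off the work surface, if the arm or the gripper's body presses on something with over 40 N, if the wrist force passes 120 N, or if a joint passes its speed limit or range.

## Working session

There is one attempt and no reset: what is moved stays moved. The work goes in short steps, Python scripts to look and compute and a shell command to move; the robot and the scene stay as the last step left them, time stands still between calls to the robot, and variables do not carry over. Pictures are saved under pics/ and viewed, and the job is handed in when it is done.

```bash
ls; mkdir -p pics; python3 - <<'E'
from rig import telemetry, optics
import cv2
print(telemetry.get_state())
for n in ("scene","side","wrist"):
    d=optics.get_image(n); cv2.imwrite(f"pics/{n}0.png",d["img"]); print(n,d["fovy"],d["cx"],d["cy"],d["dist"],d["world_from_camera"].round(3) if hasattr(d["world_from_camera"],'round') else d["world_from_camera"])
E
```

```text
pics
{'clock': 0.0, 'qpos': array([ 9.98981947e-01,  2.76573039e-01,  1.50612925e+00,  1.99234122e-05,
        1.36066487e+00, -1.21013000e-01]), 'qd': array([ 6.38991877e-05, -9.58815539e-04,  9.18942965e-04, -3.95355971e-04,
        3.22146270e-04,  2.35727839e-03]), 'effort': array([ 7.77232817e-04, -4.16778874e+01, -2.45799208e+01,  3.60557333e-04,
        1.10162873e-02, -3.34661408e-06]), 'position': array([0.25024429, 0.51711755, 0.23045376]), 'ee_rot': array([-3.10409185e-04,  2.23498880e-01,  9.74703782e-01, -8.31242446e-04]), 'contact_force': array([ 0.52300368, -0.25275341, -0.01995416]), 'moment': array([-0.02209848,  0.03557804, -0.06652576]), 'width': 0.08532638649876591}
scene 44.13045500489047 317.2061968208773 240.74783740154666 [-0.09703764  0.          0.          0.          0.        ] [[ 0.858  0.417 -0.301  0.823]
 [ 0.514 -0.687  0.514 -0.714]
 [ 0.008 -0.595 -0.804  0.952]
 [ 0.     0.     0.     1.   ]]
side 52.483670564600764 316.1815019100327 237.48935984346014 [-0.10696301  0.          0.          0.          0.        ] [[ 0.96  -0.19   0.206  0.273]
 [-0.28  -0.636  0.719 -0.89 ]
 [-0.005 -0.748 -0.664  0.76 ]
 [ 0.     0.     0.     1.   ]]
wrist 68.03050198571286 321.40750764022374 238.1491680095033 [-0.0450747  0.         0.         0.         0.       ] [[ 0.435  0.858  0.272  0.182]
 [ 0.9   -0.414 -0.133  0.551]
 [-0.001  0.303 -0.953  0.373]
 [ 0.     0.     0.     1.   ]]
```

View pics/scene0.png

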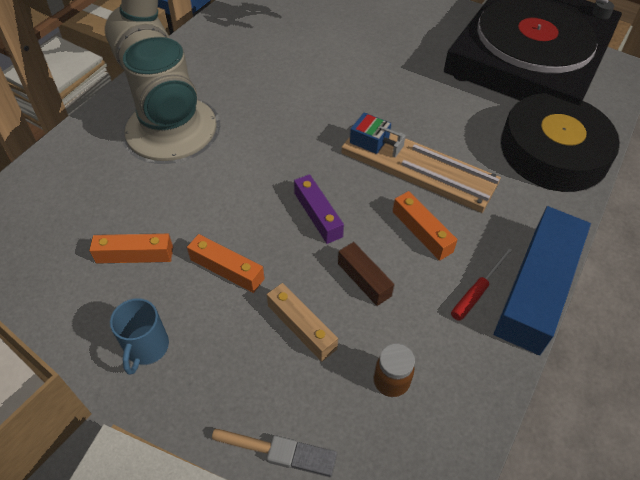

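View pics/side0.png

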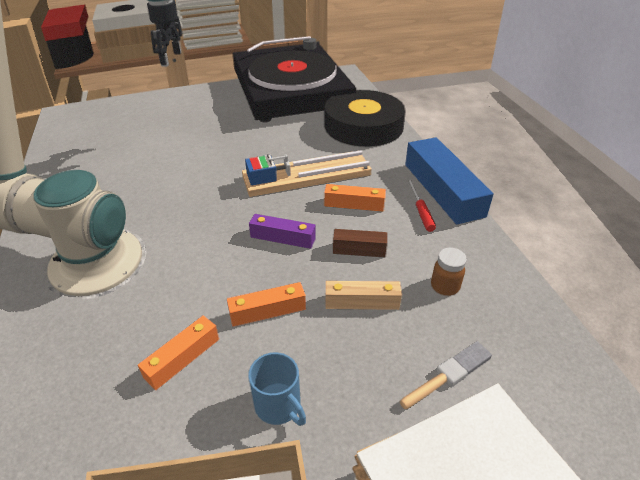

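View pics/wrist0.png

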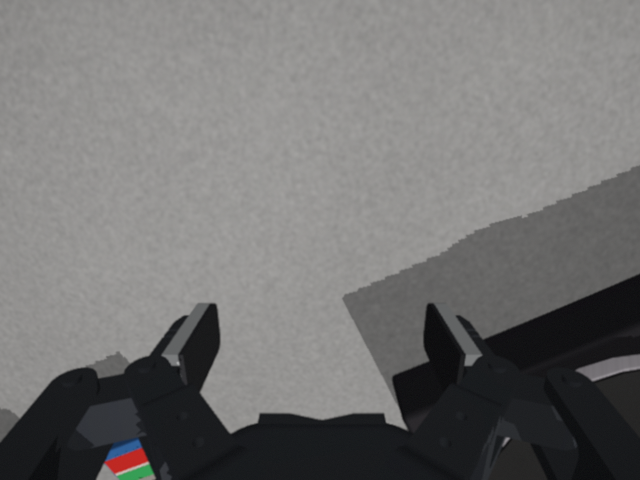

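The scene picture shows the pine cleat with brass screws at about (302,320), the dark offcut at (365,272), and the jig at (345–500,115–205) with its blue stop at the left end. The side view agrees: cleat at (363,294), jig at (305,170).

```bash
cat > h.py <<'E'
import numpy as np, cv2
from rig import telemetry, optics
def cam(n):
    d=optics.get_image(n); f=240/np.tan(np.radians(d["fovy"])/2)
    d["K"]=np.array([[f,0,d["cx"]],[0,f,d["cy"]],[0,0,1.]]); d["D"]=np.array(d["dist"],float)
    d["T"]=np.array(d["world_from_camera"]); return d
def rays(d,uv):
    p=cv2.undistortPoints(np.array(uv,float).reshape(-1,1,2),d["K"],d["D"])[:,0]
    return np.c_[p,np.ones(len(p))]
def cloud(d):
    v,u=np.mgrid[:480,:640]
    r=rays(d,np.c_[u.ravel(),v.ravel()])
    P=r*d["depth"].reshape(-1,1)
    return (P@d["T"][:3,:3].T+d["T"][:3,3]).reshape(480,640,3)
def onplane(d,uv,z):
    r=rays(d,uv)@d["T"][:3,:3].T; o=d["T"][:3,3]
    return o+r*((z-o[2])/r[:,2])[:,None]
def tri(d1,uv1,d2,uv2):
    out=[]
    for a,b in zip(rays(d1,uv1),rays(d2,uv2)):
        a=d1["T"][:3,:3]@a;b=d2["T"][:3,:3]@b;o1=d1["T"][:3,3];o2=d2["T"][:3,3]
        s=np.linalg.lstsq(np.c_[a,-b],o2-o1,rcond=None)[0]
        p,q=o1+s[0]*a,o2+s[1]*b; out.append(np.r_[(p+q)/2,np.linalg.norm(p-q)])
    return np.array(out)
E
python3 - <<'E'
from h import *
for n,box,jb in (("scene",(260,275,345,365),(335,105,505,215)),("side",(318,270,410,315),(235,145,380,200))):
    d=cam(n);C=cloud(d);img=d["img"];hsv=cv2.cvtColor(img,cv2.COLOR_BGR2HSV)
    x0,y0,x1,y1=box;c=C[y0:y1,x0:x1].reshape(-1,3);h=hsv[y0:y1,x0:x1].reshape(-1,3)
    # table
    print(n,"table z",np.median(C[400:430,150:200,2]))
    m=(c[:,2]>.03)&(c[:,2]<.06)
    t=c[m&(np.abs(c[:,2]-np.median(c[m&(c[:,2]>.038),2]))<.004)]
    print("top z",np.median(t[:,2]),len(t),cv2.minAreaRect(t[:,:2].astype(np.float32)*1000))
    b=(h[:,1]>170)&(h[:,2]>130)&(h[:,0]>18)&(h[:,0]<32)
    mk=b.reshape(y1-y0,x1-x0).astype(np.uint8)
    k,l,s,ce=cv2.connectedComponentsWithStats(mk)
    for i in range(1,k):
        if s[i,4]>15:
            uv=ce[i]+[x0,y0]; print("screw",uv,s[i,4],onplane(d,[uv],.047)[0])
    x0,y0,x1,y1=jb
    big=cv2.resize(img[y0:y1,x0:x1],None,fx=4.5,fy=4.5,interpolation=cv2.INTER_CUBIC); cv2.imwrite(f"pics/jig_{n}.png",big)
    c=C[y0:y1,x0:x1].reshape(-1,3)
    t=c[(c[:,2]>.017)&(c[:,2]<.027)]
    print("floor",np.median(t[:,2]),len(t),cv2.minAreaRect(t[:,:2].astype(np.float32)*1000))
    t=c[(c[:,2]>.06)&(c[:,2]<.07)]
    print("housing",np.median(t[:,2]),len(t),cv2.minAreaRect(t[:,:2].astype(np.float32)*1000))
E
```

```text
scene table z -0.0004900839748212538
top z 0.043650523760601856 1633 ((542.6170654296875, -287.181640625), (40.05323028564453, 150.612548828125), 72.6071548461914)
screw [282.63043478 296.10869565] 46 [ 0.49481749 -0.27275002  0.047     ]
screw [319.74509804 333.58823529] 51 [ 0.58953488 -0.30259843  0.047     ]
floor 0.02129401532663966 3481 ((589.3590698242188, 171.17030334472656), (376.4062194824219, 241.93377685546875), 34.03601837158203)
housing 0.06657516853736423 611 ((449.5718078613281, 181.71835327148438), (69.76410675048828, 109.56707763671875), 89.52659606933594)
side table z 0.0009203048682948078
top z 0.04517606113570283 1127 ((541.9578247070312, -286.82427978515625), (42.111488342285156, 147.7763214111328), 72.52559661865234)
floor 0.023438082159439155 1694 ((552.3455810546875, 132.06094360351562), (210.4796905517578, 338.91632080078125), 89.23015594482422)
housing 0.0681566887526236 289 ((448.78411865234375, 181.90988159179688), (109.29598236083984, 67.9364242553711), 0.9129431247711182)
```

```bash
python3 -c "
import cv2
for n in ('scene','side'): print(cv2.imread(f'pics/jig_{n}.png').shape)"
```

```text
(495, 765, 3)
(248, 652, 3)
```

View pics/jig_scene.png

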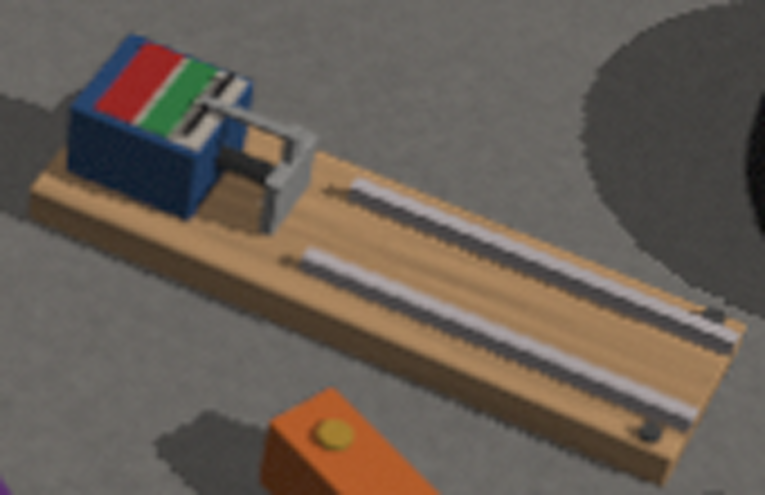

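View pics/jig_side.png

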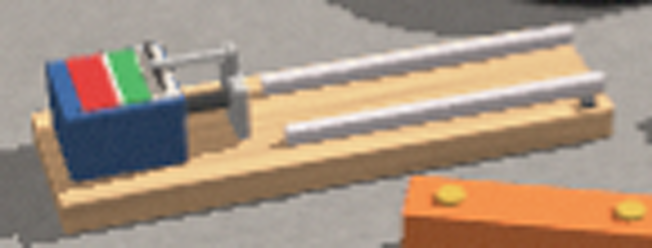

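```bash
python3 - <<'E'
from h import *
for n,jb in (("scene",(335,105,505,215)),("side",(235,145,380,200))):
    d=cam(n);C=cloud(d)
    x0,y0,x1,y1=jb;c=C[y0:y1,x0:x1]; hs=cv2.cvtColor(d["img"],cv2.COLOR_BGR2HSV)[y0:y1,x0:x1]
    z=c[...,2]; g=(z>.012)&(z<.08)
    k,l,s,ce=cv2.connectedComponentsWithStats(g.astype(np.uint8))
    i=1+np.argmax(s[1:,4]); m=l==i
    # all jig footprint
    p=c[m]; r=cv2.minAreaRect((p[:,:2]*1000).astype(np.float32)); print(n,"all",r)
    f=m&(z>.017)&(z<.027)
    p=c[f];print("floor",cv2.minAreaRect((p[:,:2]*1000).astype(np.float32)),np.median(p[:,2]))
    ra=m&(z>.029)&(z<.035)&(hs[...,1]<60)
    p=c[ra];print("rails",len(p),cv2.minAreaRect((p[:,:2]*1000).astype(np.float32)),np.median(p[:,2]))
    ho=m&(z>.0635)&(z<.071); p=c[ho];print("hous",len(p),cv2.minAreaRect((p[:,:2]*1000).astype(np.float32)))
E
```

```text
scene all ((555.3865966796875, 182.17266845703125), (340.0625, 108.12458801269531), 0.4474203884601593)
floor ((555.3013305664062, 182.07017517089844), (339.57574462890625, 105.65879821777344), 0.02024530991911888) 0.021428779173970236
rails 589 ((612.1069946289062, 183.68106079101562), (225.24417114257812, 74.18065643310547), 1.1259212493896484) 0.03132247083296624
hous 586 ((449.10107421875, 182.07989501953125), (107.99044799804688, 67.58280181884766), 1.8378973007202148)
side all ((553.8814697265625, 181.73020935058594), (340.9570617675781, 109.96560668945312), 1.5333888530731201)
floor ((553.8211669921875, 182.02685546875), (340.3630676269531, 109.36929321289062), 1.5333888530731201) 0.02349260873620146
rails 382 ((558.9263916015625, 183.48907470703125), (330.4090881347656, 71.85042572021484), 1.1650868654251099) 0.03264087814178546
hous 323 ((447.6545104980469, 184.03366088867188), (72.03131866455078, 107.4822006225586), 89.03184509277344)
```

```bash
python3 -m creep '{"slide":[[0.3,-0.3,0],[0.7,-0.7,0],[1,-1,0],[1,-1,0],[1,-1,0],[1,-1,0]],"twist":[[0,0,0.01],[0,0,0.023],[0,0,0.023],[0,0,0.023],[0,0,0.023],[0,0,0.023]],"fingers":[1,1,1,1,1,1]}' 40; python3 -m creep '{"slide":[[0.3,-0.3,0],[0.7,-0.7,0],[1,-1,0],[1,-1,0],[1,-1,0],[1,-1,0]],"twist":[[0,0,0],[0,0,0],[0,0,0],[0,0,0],[0,0,0],[0,0,0]],"fingers":[1,1,1,1,1,1]}'
python3 - <<'E'
from h import *
d=cam("wrist");cv2.imwrite("pics/w1.png",d["img"]);np.savez("w1.npz",**{k:d[k] for k in("img","depth","K","D","T")})
C=cloud(d);print(np.count_nonzero(d["depth"]))
E
```

```text
clock: 0.95
position: [0.4018, 0.3664, 0.2313]
ee_rot: [-0.0, 0.154, 0.988, 0.0]
contact_force: [-0.2, 0.7, -0.2]
width: 0.0854
clock: 1.55
position: [0.551, 0.2179, 0.2308]
ee_rot: [-0.0, 0.153, 0.988, 0.0]
contact_force: [-0.5, 0.6, -0.3]
width: 0.0852
305885
```

View pics/w1.png

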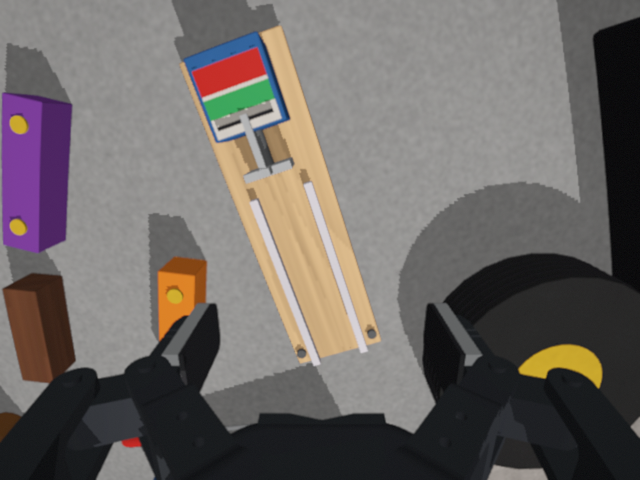

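The wrist view shows the whole jig: its housing at (235,88), the pad at (268,172), and the rails from (253,203) to (317,362) and from (308,185) to (363,350). I'll fit the rails next.

```bash
python3 - <<'E'
from h import *
from scipy.optimize import minimize
d=dict(np.load("w1.npz"));C=cloud(d);hs=cv2.cvtColor(d["img"],cv2.COLOR_BGR2HSV)
print(d["T"].round(3))
reg=np.zeros((480,640),np.uint8);cv2.fillPoly(reg,[np.array([[165,60],[270,15],[400,350],[290,375]])],1)
z=C[...,2]
w=(reg>0)&(hs[...,1]<45)&(hs[...,2]>130)
k,l,s,ce=cv2.connectedComponentsWithStats(w.astype(np.uint8))
mids=[]
for i in range(1,k):
    if s[i,4]>250:
        v,u=np.where(l==i); P=onplane(d,np.c_[u,v],.032)
        r=cv2.minAreaRect((P[:,:2]*1000).astype(np.float32)); vx=cv2.fitLine((P[:,:2]*1000).astype(np.float32),cv2.DIST_L2,0,.01,.01).ravel()
        print(s[i],np.median(z[l==i]),r,np.degrees(np.arctan2(vx[1],vx[0])),vx[2:])
wood=(reg>0)&(z>.015)&(z<.029)
v,u=np.where(wood);P=C[wood];print("floor",np.median(P[:,2]))
P=onplane(d,np.c_[u,v],.022)
print(cv2.minAreaRect((P[:,:2]*1000).astype(np.float32)))
print("table",np.median(z[380:,300:330]),np.median(z[20:150,330:500]))
st=telemetry.get_state();print(st["position"])
# triangulated screws + side: cleat
a=cam("scene");b=cam("side")
def scr(d,box):
    x0,y0,x1,y1=box;h=cv2.cvtColor(d["img"],cv2.COLOR_BGR2HSV)[y0:y1,x0:x1]
    m=((h[...,1]>150)&(h[...,2]>110)&(h[...,0]>17)&(h[...,0]<34)).astype(np.uint8)
    k,l,s,ce=cv2.connectedComponentsWithStats(m);o=np.argsort(-s[1:,4])[:2]+1
    c=ce[o]+[x0,y0];print(s[o,4]);return c[np.argsort(c[:,0])]
ca=scr(a,(260,280,345,360));cb=scr(b,(325,280,405,297));print(ca,cb)
print(tri(a,ca,b,cb))
# offcut top
c=cloud(a)[240:305,335:395].reshape(-1,3);c=c[(c[:,2]>.04)&(c[:,2]<.05)];print("offcut",cv2.minAreaRect((c[:,:2]*1000).astype(np.float32)))
E
```

```text
[[ 0.302  0.909  0.288  0.478]
 [ 0.953 -0.289 -0.091  0.241]
 [ 0.001  0.302 -0.953  0.374]
 [ 0.     0.     0.     1.   ]]
[ 165   55  236  315 9716] 0.0006763471389108766 ((558.096923828125, 189.8810577392578), (130.1049346923828, 352.6820983886719), 89.51319122314453) 14.126987 [598.2766  174.19298]
[202  75  66  27 271] 0.06828328705130027 ((423.2253112792969, 177.02294921875), (3.328669786453247, 63.085941314697266), 0.2632538974285126) -89.59216 [423.17462 176.90074]
[ 211   99   82   84 1962] 0.06841828487580551 ((474.4272155761719, 177.1313018798828), (63.976036071777344, 63.114139556884766), 0.21983681619167328) 3.0621274 [467.15744 177.71698]
floor 0.02226321887365268
((556.3671264648438, 184.83485412597656), (343.2552490234375, 100.03722381591797), 0.48655611276626587)
table 0.30985528340328905 0.00036129517787383825
[0.54968505 0.21893109 0.23093916]
[64 59]
[36 32]
[[282.6779661  296.05084746]
 [320.         333.65625   ]] [[337.5     286.5    ]
 [388.      286.90625]]
[[ 0.49403089 -0.27135653  0.04652123  0.00203632]
 [ 0.58949193 -0.30158574  0.04710449  0.00190521]]
offcut ((590.6143798828125, -137.91587829589844), (40.44646453857422, 122.17257690429688), 67.92688751220703)
```

```bash
python3 -m creep '{"slide":[[0,-0.3,0],[0,-0.6,0],[0,-0.9,0],[0,-1,0]],"twist":[[0,0,0],[0,0,0],[0,0,0],[0,0,0]],"fingers":[1,1,1,1]}'; python3 -m creep '{"slide":[[0,-0.3,0],[0,-0.6,0],[0,-0.9,0],[0,-1,0]],"twist":[[0,0,0],[0,0,0],[0,0,0],[0,0,0]],"fingers":[1,1,1,1]}'; python3 -m creep '{"slide":[[0,-0.3,0],[0,-0.6,0],[0,-0.9,0],[-0.053,-1,0],[-0.053,-1,0],[-0.053,-1,0]],"twist":[[0,0,0],[0,0,0],[0,0,0],[0,0,0],[0,0,0],[0,0,0]],"fingers":[1,1,1,1,1,1]}'
cat > wl.py <<'E'
from h import *
def look(name,ztop=.044,col=True):
    d=cam("wrist");cv2.imwrite(f"pics/{name}.png",d["img"]);np.savez(name+".npz",**{k:d[k] for k in("img","depth","K","D","T")})
    h=cv2.cvtColor(d["img"],cv2.COLOR_BGR2HSV)
    m=((h[...,1]>160)&(h[...,2]>130)&(h[...,0]>18)&(h[...,0]<34)).astype(np.uint8)
    k,l,s,ce=cv2.connectedComponentsWithStats(m);C=cloud(d)
    for i in range(1,k):
        if s[i,4]>60: print("screw",ce[i].round(1),s[i,4],onplane(d,[ce[i]],ztop+.003)[0].round(4),"depthz",np.median(C[l==i][:,2]).round(4))
    st=telemetry.get_state();print(st["clock"],st["position"].round(4),st["ee_rot"].round(4),st["contact_force"].round(2),st["width"])
    return d
E
python3 -c "
from wl import *
look('w2')"
```

```text
clock: 2.1
position: [0.5493, 0.0663, 0.2317]
ee_rot: [0.0, 0.153, 0.988, -0.001]
contact_force: [-0.7, 0.2, 0.5]
width: 0.0856
clock: 2.5
position: [0.5504, -0.0839, 0.2316]
ee_rot: [0.0, 0.153, 0.988, -0.0]
contact_force: [1.2, 0.8, -0.4]
width: 0.0853
clock: 3.1
position: [0.5427, -0.2302, 0.2313]
ee_rot: [-0.0, 0.152, 0.988, 0.001]
contact_force: [0.5, 1.0, -0.2]
width: 0.0854
screw [244.   63.3] 330 [ 0.4016 -0.2535  0.047 ] depthz 0.0472
screw [470.3  83.9] 262 [ 0.4746 -0.0734  0.047 ] depthz 0.0474
screw [616.  172.3] 237 [0.5906 0.0473 0.047 ] depthz 0.0472
screw [262.3 174. ] 227 [ 0.4941 -0.2708  0.047 ] depthz 0.0473
screw [580.8 269.6] 191 [0.6811 0.005  0.047 ] depthz 0.0472
screw [267.1 274.2] 179 [ 0.5888 -0.3008  0.047 ] depthz 0.0473
3.15 [ 0.5428 -0.23    0.2314] [-0.000e+00  1.517e-01  9.884e-01  9.000e-04] [ 0.47  0.43 -0.11] 0.08564207798511106
```

View pics/w2.png

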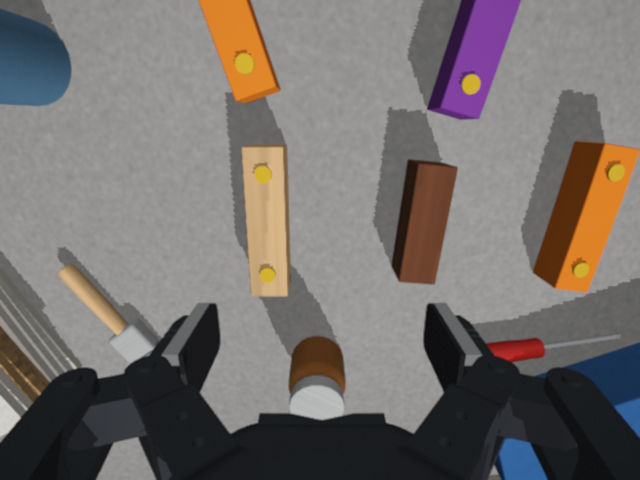

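The wrist view shows the cleat at (267,222) with clear space round it. The centre is at about (0.5415, -0.286) with its top at 44 mm, which agrees with the two fixed cameras.

```bash
python3 -m creep '{"slide":[[-0.007,-0.2,0],[-0.007,-0.373,-0.2],[-0.007,-0.373,-0.5],[-0.007,-0.373,-0.8],[-0.007,-0.373,-1],[-0.007,-0.373,-1]],"twist":[[0,0,0],[0,0,0],[0,0,0],[0,0,0],[0,0,0],[0,0,0]],"fingers":[1,1,1,1,1,1]}'
python3 -c "
from wl import *
look('w3')"
```

```text
clock: 3.75
position: [0.539, -0.2841, 0.077]
ee_rot: [-0.005, 0.152, 0.988, 0.003]
contact_force: [-0.1, 0.3, 0.2]
width: 0.0855
screw [318.7 189.5] 802 [ 0.4941 -0.271   0.047 ] depthz 0.0473
screw [319.  362.3] 515 [ 0.5893 -0.3009  0.047 ] depthz 0.0472
3.8 [ 0.5409 -0.2856  0.0798] [-0.002   0.1516  0.9884  0.0014] [-0.17 -0.58  0.38] 0.085149678529146
```

View pics/w3.png

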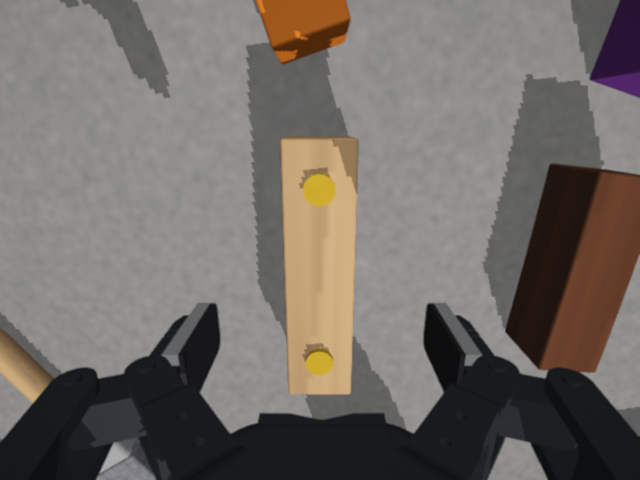

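The cleat is centred between the open fingers, with its screws at (319,190) and (319,362). I'll descend and grip.

```bash
python3 -m creep '{"slide":[[0.002,0,-0.15],[0.004,-0.003,-0.3],[0.004,-0.003,-0.4],[0.004,-0.003,-0.44],[0.004,-0.003,-0.44],[0.004,-0.003,-0.44],[0.004,-0.003,-0.44],[0.004,-0.003,-0.44],[0.004,-0.003,-0.44],[0.004,-0.003,-0.44],[0.004,-0.003,-0.44],[0.004,-0.003,-0.44]],"twist":[[0,0,0],[0,0,0],[0,0,0],[0,0,0],[0,0,0],[0,0,0],[0,0,0],[0,0,0],[0,0,0],[0,0,0],[0,0,0],[0,0,0]],"fingers":[1,1,1,1,1,1,-1,-1,-1,-1,-1,-1]}' 45
python3 -c "
from wl import *
look('w4')"
```

```text
clock: 5.0
position: [0.5425, -0.289, 0.0159]
ee_rot: [0.001, 0.153, 0.988, -0.0]
contact_force: [0.5, 0.5, 5.7]
width: 0.0371
screw [321.4 207.3] 1901 [ 0.4936 -0.2733  0.047 ] depthz 0.0473
5.05 [ 0.5425 -0.2891  0.0159] [ 5.000e-04  1.526e-01  9.883e-01 -1.000e-04] [-0.55  1.62  5.65] 0.03734324455742504
```

```bash
python3 -m creep '{"slide":[[0,0,0.1],[0,0,0.3],[0,0,0.6],[0,0.1,0.8],[0,0.4,0.8],[0.2,0.7,0.8],[0.2,1,0.8]],"twist":[[0,0,0],[0,0,0],[0,0,0],[0,0,0.01],[0,0,0.02],[0,0,0.03],[0,0,0.03]],"fingers":[-1,-1,-1,-1,-1,-1,-1]}' 
python3 -m creep '{"slide":[[0,0.3,0],[0.1,0.6,0],[0.2,0.9,0],[0.28,1,0],[0.28,1,0]],"twist":[[0,0,0],[0,0,0.01],[0,0,0.02],[0,0,0.02],[0,0,0.02]],"fingers":[-1,-1,-1,-1,-1]}' 
python3 -m creep '{"slide":[[0,0.3,0],[0,0.6,0],[0,0.9,0],[0,1,-0.2],[0,1,-0.3],[0,1,-0.3]],"twist":[[0,0,0],[0,0,0],[0,0,0],[0,0,0],[0,0,0],[0,0,0]],"fingers":[-1,-1,-1,-1,-1,-1]}' 
python3 -c "
from wl import *
look('w5')"
```

```text
clock: 5.75
position: [0.5747, -0.1385, 0.1351]
ee_rot: [0.002, 0.059, 0.998, -0.0]
contact_force: [0.4, 0.8, -2.1]
width: 0.0374
clock: 6.25
position: [0.6152, 0.0135, 0.1345]
ee_rot: [0.0, -0.006, 1.0, 0.0]
contact_force: [-0.3, -0.9, -2.1]
width: 0.0373
clock: 6.85
position: [0.6115, 0.1598, 0.0871]
ee_rot: [-0.004, -0.004, 1.0, -0.001]
contact_force: [-1.2, -0.3, -1.7]
width: 0.0371
screw [321.4 207.3] 1862 [0.5761 0.1594 0.047 ] depthz 0.1188
screw [116.3 232.6] 676 [0.5908 0.0474 0.047 ] depthz 0.0472
screw [ 76.  369.6] 432 [0.6814 0.0051 0.047 ] depthz 0.0471
6.9 [0.6129 0.1596 0.0887] [-2.0e-03 -3.5e-03  1.0e+00 -8.0e-04] [-0.64  0.36 -0.88] 0.037318448282891346
```

View pics/w5.png

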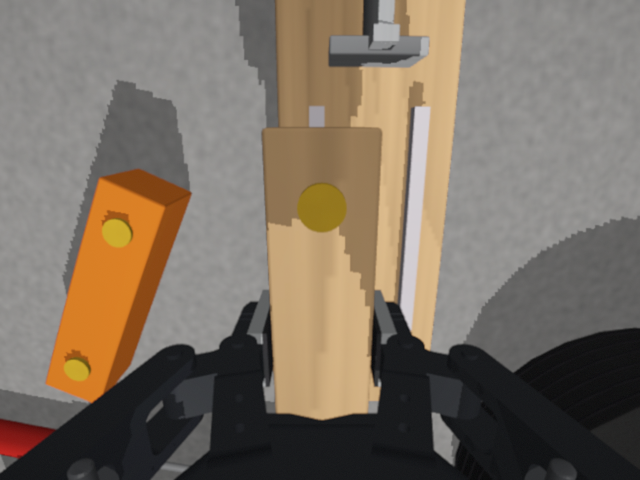

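The cleat is held level at (322,270). The right rail runs from (421,107) to (408,290), the left rail shows at (316,117), and the pad is at (380,50).

```bash
python3 - <<'E'
from h import *
d=dict(np.load("w5.npz"));C=cloud(d);hs=cv2.cvtColor(d["img"],cv2.COLOR_BGR2HSV)
w=(hs[...,1]<45)&(hs[...,2]>150);z=C[...,2]
w&=(z>.028)&(z<.036)
k,l,s,ce=cv2.connectedComponentsWithStats(w.astype(np.uint8))
for i in range(1,k):
    if s[i,4]>80:
        v,u=np.where(l==i);P=onplane(d,np.c_[u,v],.032)*1000
        vx=cv2.fitLine(P[:,:2].astype(np.float32),cv2.DIST_L2,0,.01,.01).ravel()
        print(s[i],P[:,:2].min(0).round(1),P[:,:2].max(0).round(1),"ang",np.degrees(np.arctan(vx[1]/vx[0])),"mid",vx[2:],np.median(z[l==i]))
# rail edges per row + wood edges
for r in (120,180,240,280):
    m=np.where(w[r]&(np.arange(640)>360))[0]; print(r,m.min(),m.max(),onplane(d,[[m.min(),r],[m.max(),r]],.032)[:,:2]*1000)
# cleat
zt=.1163
for r in (150,200,260): 
    m=np.where((z[r]>.105)&(z[r]<.125)&(np.arange(640)>200)&(np.arange(640)<420))[0]; print(r,m.min(),m.max(),onplane(d,[[m.min(),r],[m.max()+1,r]],np.median(z[r,m]))[:,:2]*1000,np.median(z[r,m]))
print("end",[ (c,onplane(d,[[c,128]],.1163)[0]) for c in (300,340)])
# pad
p=(z>.03)&(z<.066)&(hs[...,1]<60)&(np.arange(480)[:,None]<75)&(np.arange(640)>320)&(np.arange(640)<440)
q=C[p]; print("pad",np.percentile(q,[1,50,99],axis=0)*1000)
E
```

```text
[309 106  15  20 296] [524.8 152.4] [534.5 159.9] ang -1.469636 mid [529.608   156.10837] 0.03214738280878465
[ 400  107   30  224 2984] [524.5 208.2] [658.7 217.1] ang 0.6044844 mid [581.90186 212.64029] 0.03229233996225034
120 414 428 [[531.26526937 208.39101203]
 [531.14160547 215.91155489]]
180 410 423 [[563.29120364 208.69675896]
 [563.20048576 215.99862475]]
240 405 419 [[598.41613715 208.5746829 ]
 [598.34528028 216.83717745]]
280 402 415 [[623.93210631 208.76387032]
 [623.88405052 216.71648621]]
150 262 381 [[542.80448668 140.51433529]
 [542.48972054 178.249456  ]] 0.11594145125980648
200 265 378 [[558.68259643 140.94869859]
 [558.36559145 178.09100438]] 0.11636526259994094
260 268 375 [[579.8031743  141.0701824 ]
 [579.47562939 178.3372951 ]] 0.11569611318742291
end [(300, array([0.53608268, 0.15254994, 0.1163    ])), (340, array([0.53598276, 0.16487364, 0.1163    ]))]
pad [[480.00800215 162.50809399  31.90298673]
 [502.51077078 181.3005668   58.18102475]
 [504.85829564 205.08844954  64.00207227]]
```

```bash
python3 -m creep '{"slide":[[0,0.1,0],[0,0.169,0],[0,0.169,-0.1],[0,0.169,-0.15],[0,0.169,-0.15],[0,0.169,-0.15]],"twist":[[0,0,0],[0,0,0],[0,0,0],[0,0,0],[0,0,0],[0,0,0]],"fingers":[-1,-1,-1,-1,-1,-1]}' 
python3 - <<'E'
from wl import *
d=look('w6');C=cloud(d);hs=cv2.cvtColor(d["img"],cv2.COLOR_BGR2HSV);z=C[...,2]
w=(hs[...,1]<45)&(hs[...,2]>110)&(z>.028)&(z<.036)
k,l,s,ce=cv2.connectedComponentsWithStats(w.astype(np.uint8))
for i in range(1,k):
    if s[i,4]>60:
        v,u=np.where(l==i);P=onplane(d,np.c_[u,v],.032)*1000
        print(s[i],P[:,:2].min(0).round(1),P[:,:2].max(0).round(1),np.median(P,0))
for r in (150,200,260): 
    zz=z[r];m=np.where((zz>.08)&(zz<.11)&(np.arange(640)>200)&(np.arange(640)<420))[0]
    if len(m):print(r,m.min(),m.max(),onplane(d,[[m.min(),r],[m.max()+1,r]],np.median(zz[m]))[:,:2]*1000,np.median(zz[m]))
E
```

```text
clock: 7.5
position: [0.6143, 0.1866, 0.0682]
ee_rot: [0.0, -0.004, 1.0, 0.0]
contact_force: [0.5, -0.8, -1.8]
width: 0.0371
screw [321.4 207.4] 1861 [0.5748 0.1862 0.047 ] depthz 0.0995
screw [ 42.4 237.7] 774 [0.591  0.0473 0.047 ] depthz 0.0471
screw [ 12.  384.1] 456 [0.6815 0.0053 0.047 ] depthz 0.0471
7.55 [0.6146 0.1866 0.0684] [ 5.0e-04 -3.9e-03  1.0e+00  1.0e-04] [-0.22  0.36 -2.25] 0.03730319798181011
[ 251   97   18  197 1934] [525.1 152.1] [627.2 160.6] [562.37107936 154.99108533  32.        ]
[368  97  18 193 835] [524.6 208. ] [624.2 216.9] [535.53536126 214.6801392   32.        ]
[267 372   8  41 220] [680.1 153.2] [710.9 157.7] [698.26003486 155.92855236  32.        ]
150 262 381 [[545.3835394  167.23592447]
 [545.0711501  205.04923747]] 0.09626072496982385
200 265 378 [[561.24159621 167.70431327]
 [560.93906561 204.85475263]] 0.09701795382596873
260 268 375 [[582.37237609 167.82469816]
 [582.07453337 205.10754742]] 0.09648645526125395
```

View pics/w6.png

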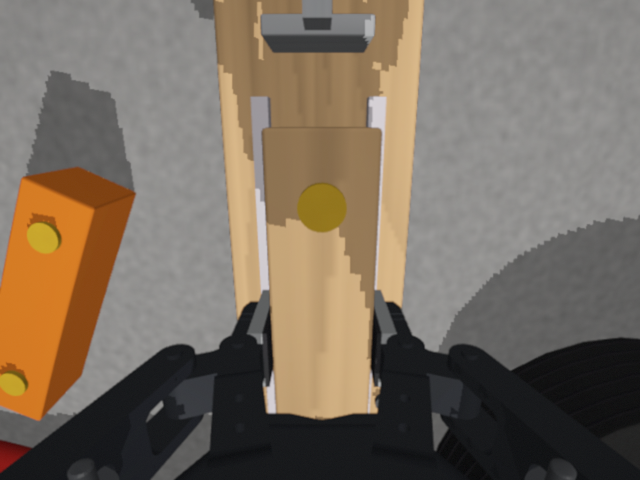

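The cleat hangs over the channel, about 1.6 mm left of centre. I'll correct that and lower it.

```bash
python3 -m creep '{"slide":[[0,-0.011,-0.05],[0,-0.011,-0.12],[0,-0.011,-0.17],[0,-0.011,-0.19],[0,-0.011,-0.2],[0,-0.011,-0.203],[0,-0.011,-0.203]],"twist":[[0,0,0],[0,0,0],[0,0,0],[0,0,0],[0,0,0],[0,0,0],[0,0,0]],"fingers":[-1,-1,-1,-1,-1,-1,-1]}' 
python3 - <<'E'
from wl import *
d=look('w7',.066)
E
```

```text
clock: 8.25
position: [0.6138, 0.1848, 0.038]
ee_rot: [-0.0, -0.004, 1.0, -0.0]
contact_force: [-2.4, -0.1, 2.8]
width: 0.0374
screw [321.4 207.3] 1855 [0.5625 0.1843 0.069 ] depthz 0.0693
screw [  5.6 263.6] 362 [0.5833 0.0734 0.069 ] depthz 0.0471
8.3 [0.6138 0.1848 0.038 ] [-2.e-04 -4.e-03  1.e+00 -0.e+00] [-2.75 -0.57  4.74] 0.036954971237065995
```

View pics/w7.png

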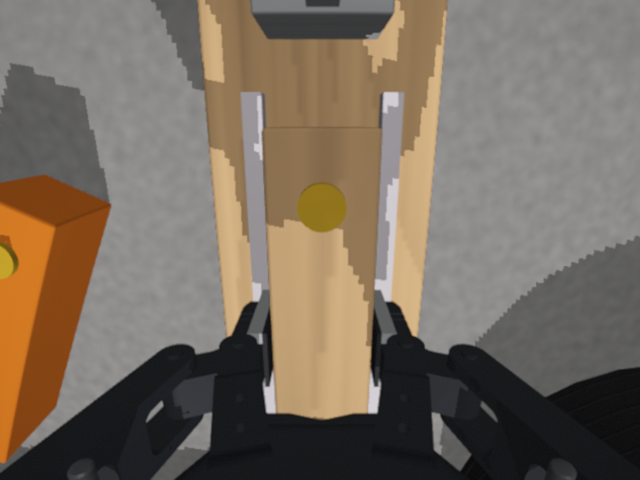

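The cleat is in the channel between the rails with a gap to the pad, and it is touching the floor (about 4 N upward, screw head at z = 69 mm). I'll let it settle freely, then grip it again.

```bash
python3 -m creep '{"slide":[[0,0,0],[0,0,0],[0,0,0],[0,0,0],[0,0,0],[0,0,0],[0,0,0]],"twist":[[0,0,0],[0,0,0],[0,0,0],[0,0,0],[0,0,0],[0,0,0],[0,0,0]],"fingers":[0.3,0.3,0.3,0.3,0.3,0.3,0.3]}' 
python3 -c "
from wl import *
look('w8',.066)"
python3 -m creep '{"slide":[[0,0,0],[0,0,0],[0,0,0],[0,0,0],[0,0,0],[0,0,0],[0,0,0]],"twist":[[0,0,0],[0,0,0],[0,0,0],[0,0,0],[0,0,0],[0,0,0],[0,0,0]],"fingers":[-1,-1,-1,-1,-1,-1,-1]}' 50
python3 -c "
from wl import *
look('w9',.066)"
```

```text
clock: 9.0
position: [0.6142, 0.1849, 0.0373]
ee_rot: [0.0, -0.004, 1.0, 0.0]
contact_force: [-0.2, 0.1, -0.1]
width: 0.0554
screw [321.3 207.2] 1874 [0.5627 0.1843 0.069 ] depthz 0.0693
screw [  5.  263.9] 307 [0.5834 0.0739 0.069 ] depthz 0.0471
9.05 [0.6142 0.1849 0.0374] [ 0.0e+00 -3.9e-03  1.0e+00  1.0e-04] [-1.17 -0.22  0.38] 0.05543988253333236
clock: 9.75
position: [0.6143, 0.1849, 0.0376]
ee_rot: [0.0, -0.004, 1.0, 0.0]
contact_force: [0.3, -0.1, 2.0]
width: 0.0371
screw [321.5 207. ] 1868 [0.5629 0.1844 0.069 ] depthz 0.0693
screw [  5.1 263.1] 315 [0.5834 0.0738 0.069 ] depthz 0.0471
9.8 [0.6143 0.1849 0.0376] [ 2.0e-04 -3.9e-03  1.0e+00  1.0e-04] [0.52 1.22 2.36] 0.03735096093705037
```

View pics/w8.png

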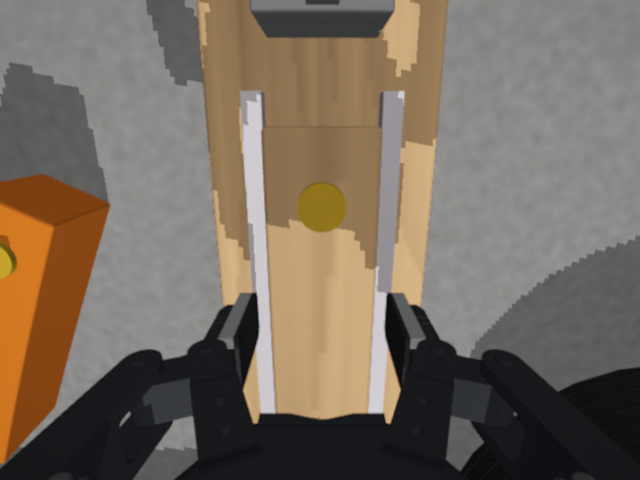

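View pics/w9.png

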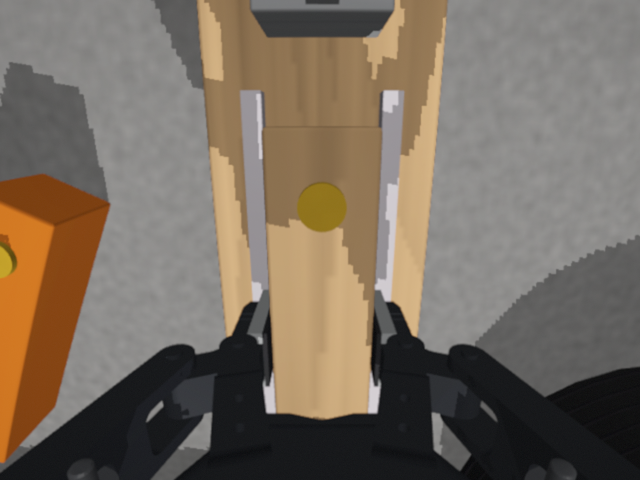

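Settled and regripped, with a gap of about 33 mm to the pad. Now I'll slide most of the way and check.

```bash
python3 -m creep '{"slide":[[-0.03,0,0],[-0.06,0,0],[-0.09,-0.001,0],[-0.12,-0.001,0],[-0.15,-0.002,0],[-0.17,-0.002,0],[-0.18,-0.002,0],[-0.18,-0.002,0]],"twist":[[0,0,0],[0,0,0],[0,0,0],[0,0,0],[0,0,0],[0,0,0],[0,0,0],[0,0,0]],"fingers":[-1,-1,-1,-1,-1,-1,-1,-1]}' 
python3 - <<'E'
from wl import *
look('w10',.066)
for n,b in (("scene",(340,105,420,165)),("side",(235,145,310,195))):
    d=cam(n);x0,y0,x1,y1=b;cv2.imwrite(f"pics/{n}10.png",cv2.resize(d["img"][y0:y1,x0:x1],None,fx=8,fy=8,interpolation=cv2.INTER_CUBIC))
E
```

```text
clock: 10.6
position: [0.5868, 0.1846, 0.0376]
ee_rot: [-0.0, -0.004, 1.0, 0.0]
contact_force: [0.7, -0.5, 3.5]
width: 0.0372
screw [321.5 206.9] 1875 [0.5353 0.1841 0.069 ] depthz 0.0693
screw [ 13.1 318.5] 782 [0.5779 0.0705 0.069 ] depthz 0.0472
10.65 [0.5868 0.1846 0.0376] [-3.e-04 -4.e-03  1.e+00  1.e-04] [-0.1   0.69  4.43] 0.03742224607376142
```

View pics/w10.png

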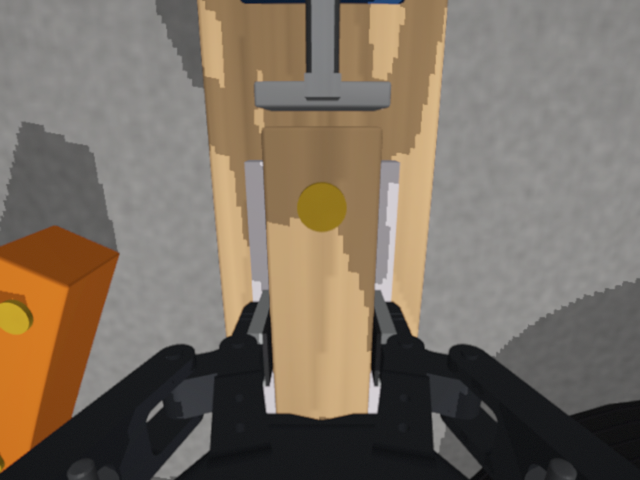

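View pics/scene10.png

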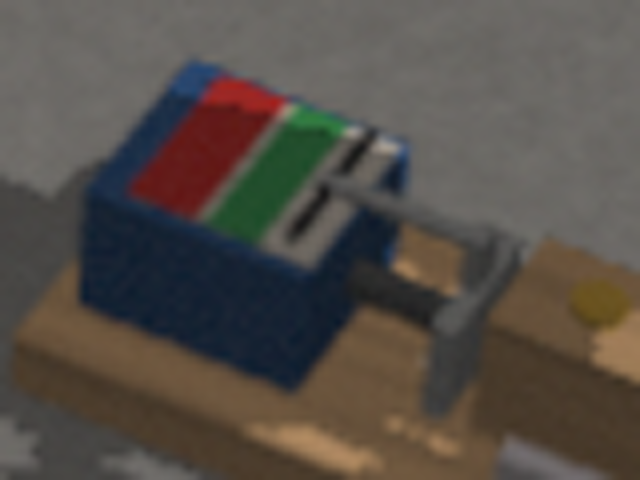

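View pics/side10.png

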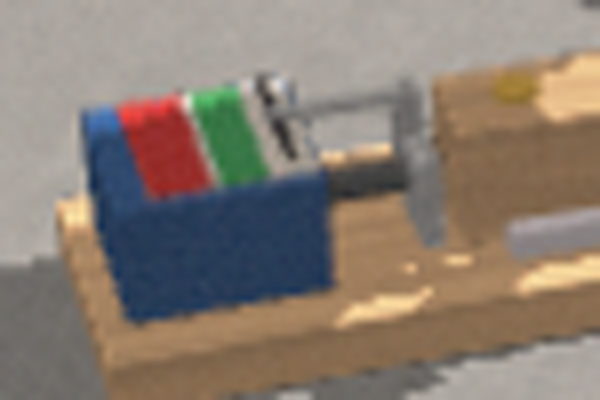

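A gap of about 5 mm remains and the pointer is still at rest in the white. Next I'll press part-way and read the force.

```bash
python3 -m creep '{"slide":[[-0.015,0,0],[-0.03,0,0],[-0.04,0,0],[-0.05,0,0],[-0.06,-0.001,0],[-0.07,-0.001,0],[-0.08,-0.001,0],[-0.09,-0.001,0],[-0.1,-0.001,0],[-0.1,-0.001,0],[-0.1,-0.001,0]],"twist":[[0,0,0],[0,0,0],[0,0,0],[0,0,0],[0,0,0],[0,0,0],[0,0,0],[0,0,0],[0,0,0],[0,0,0],[0,0,0]],"fingers":[-1,-1,-1,-1,-1,-1,-1,-1,-1,-1,-1]}' 
python3 - <<'E'
from wl import *
d=look('w11',.066);C=cloud(d)
for n,b in (("scene",(340,105,420,165)),):
    d=cam(n);x0,y0,x1,y1=b;cv2.imwrite(f"pics/{n}11.png",cv2.resize(d["img"][y0:y1,x0:x1],None,fx=8,fy=8,interpolation=cv2.INTER_CUBIC))
E
```

```text
clock: 11.85
position: [0.5734, 0.1845, 0.0376]
ee_rot: [0.001, -0.004, 1.0, 0.0]
contact_force: [5.4, 0.5, 1.2]
width: 0.0373
screw [321.5 207.2] 1871 [0.5219 0.184  0.069 ] depthz 0.0693
screw [ 19.4 344. ] 809 [0.5754 0.0698 0.069 ] depthz 0.0471
11.9 [0.5734 0.1845 0.0376] [ 1.3e-03 -3.8e-03  1.0e+00  2.0e-04] [ 5.6  -0.07  3.07] 0.037584199626227464
```

View pics/w11.png

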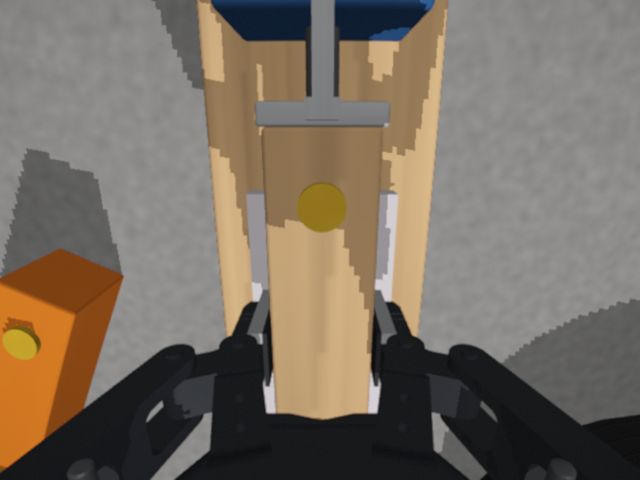

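View pics/scene11.png

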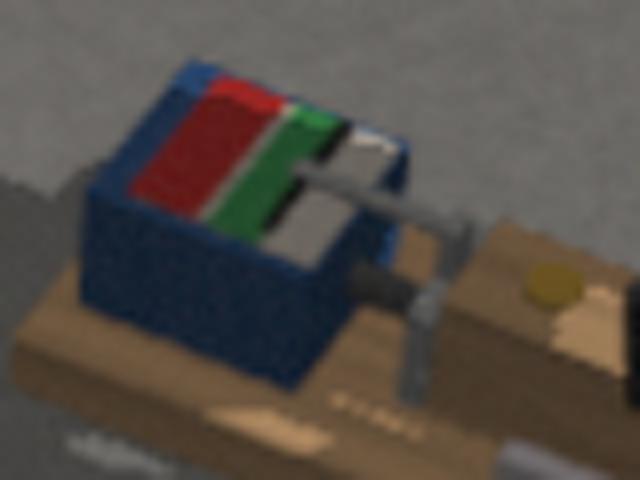

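The pointer stands at the start of the green (about 8 mm, 5.5 N), so I need about 8 mm more.

```bash
python3 -m creep '{"slide":[[-0.01,0,0],[-0.02,0,0],[-0.03,0,0],[-0.04,0,0],[-0.05,-0.001,0],[-0.056,-0.001,0],[-0.056,-0.001,0],[-0.056,-0.001,0],[-0.056,-0.001,0]],"twist":[[0,0,0],[0,0,0],[0,0,0],[0,0,0],[0,0,0],[0,0,0],[0,0,0],[0,0,0],[0,0,0]],"fingers":[-1,-1,-1,-1,-1,-1,-1,-1,-1]}' 
python3 - <<'E'
from wl import *
d=look('w12',.066)
for n,b in (("scene",(340,105,420,165)),("side",(235,145,310,195))):
    d=cam(n);x0,y0,x1,y1=b;cv2.imwrite(f"pics/{n}12.png",cv2.resize(d["img"][y0:y1,x0:x1],None,fx=8,fy=8,interpolation=cv2.INTER_CUBIC))
E
```

```text
clock: 12.85
position: [0.5675, 0.1845, 0.0379]
ee_rot: [0.004, -0.004, 1.0, 0.0]
contact_force: [9.5, -0.5, 0.3]
width: 0.0376
screw [321.6 207.2] 1869 [0.5158 0.184  0.069 ] depthz 0.0694
screw [ 23.7 354.4] 776 [0.5742 0.0698 0.069 ] depthz 0.0471
12.9 [0.5674 0.1845 0.038 ] [ 3.7e-03 -3.9e-03  1.0e+00  5.0e-04] [8.67 0.58 0.61] 0.03739782048926618
```

View pics/scene12.png

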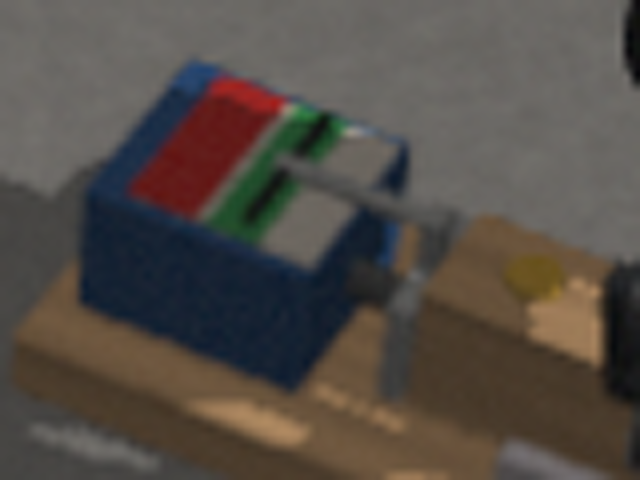

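View pics/side12.png

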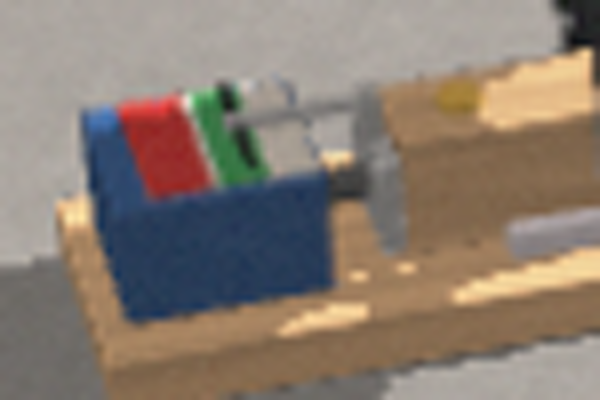

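View pics/w12.png

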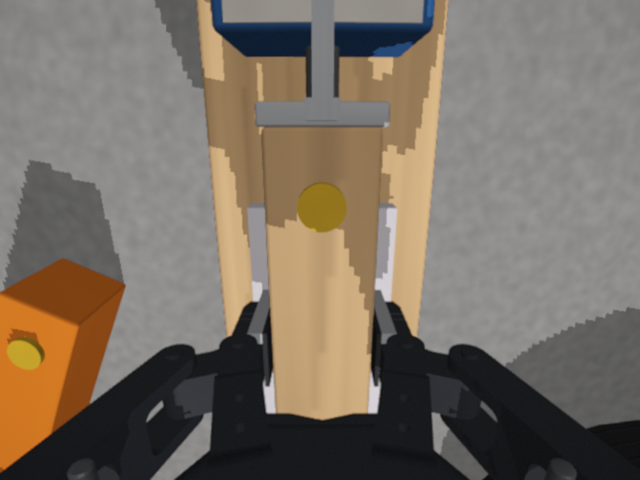

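The pointer is within the green at about 13.5 mm (9 N). The arm gives a little, with 0.4° of tilt. I'll go about 2 mm farther and take out the tilt.

```bash
python3 -m creep '{"slide":[[-0.006,0,-0.001],[-0.012,0,-0.002],[-0.019,0,-0.003],[-0.019,0,-0.003],[-0.019,0,-0.003],[-0.019,0,-0.003]],"twist":[[0,0.0004,0],[0,0.0009,0],[0,0.0013,0],[0,0.0013,0],[0,0.0013,0],[0,0.0013,0]],"fingers":[-1,-1,-1,-1,-1,-1]}' 
python3 - <<'E'
from wl import *
d=look('w13',.066)
for n,b in (("scene",(340,105,420,165)),("side",(235,145,310,195))):
    d=cam(n);x0,y0,x1,y1=b;cv2.imwrite(f"pics/{n}13.png",cv2.resize(d["img"][y0:y1,x0:x1],None,fx=8,fy=8,interpolation=cv2.INTER_CUBIC))
    C=cloud(d)
E
```

```text
clock: 13.6
position: [0.5658, 0.1845, 0.0377]
ee_rot: [0.001, -0.004, 1.0, 0.0]
contact_force: [11.8, 0.0, -0.3]
width: 0.0373
screw [321.5 207.1] 1873 [0.5143 0.184  0.069 ] depthz 0.0694
screw [ 23.8 357.9] 782 [0.5741 0.0697 0.069 ] depthz 0.0471
13.65 [0.5657 0.1845 0.0377] [ 8.0e-04 -3.9e-03  1.0e+00  5.0e-04] [11.36 -0.18 -0.59] 0.03724479195292887
```

View pics/scene13.png

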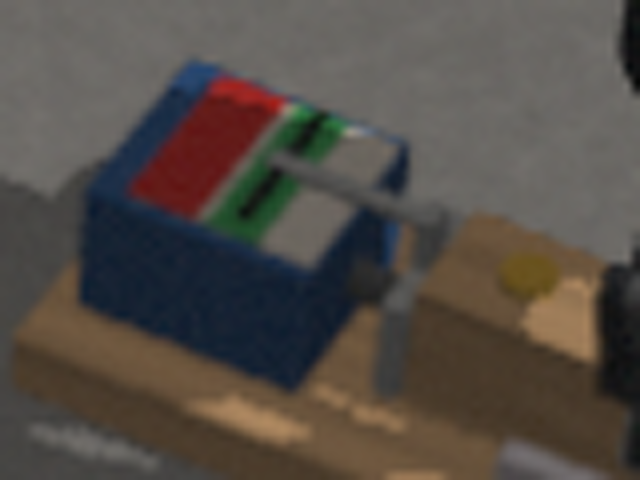

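View pics/side13.png

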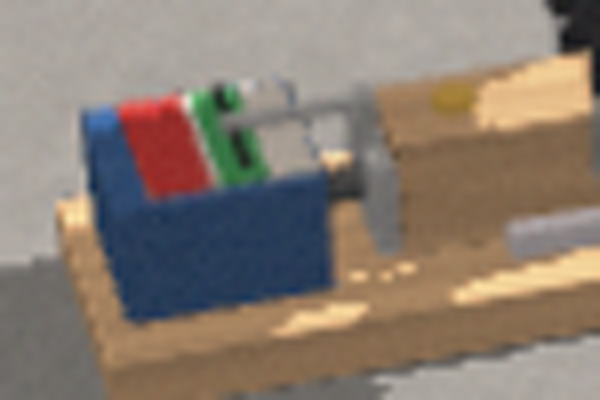

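The pointer is mid-green at 11.4 N. I'll add a hair of down-pressure so the cleat stays seated, then hold for over 3 s.

```bash
python3 -m creep '{"slide":[[0,0,-0.002],[0,0,-0.004],[0,0,-0.004],[0,0,-0.004],[0,0,-0.004],[0,0,-0.004],[0,0,-0.004],[0,0,-0.004],[0,0,-0.004],[0,0,-0.004],[0,0,-0.004],[0,0,-0.004],[0,0,-0.004],[0,0,-0.004],[0,0,-0.004],[0,0,-0.004],[0,0,-0.004],[0,0,-0.004],[0,0,-0.004],[0,0,-0.004]],"twist":[[0,0,0],[0,0,0],[0,0,0],[0,0,0],[0,0,0],[0,0,0],[0,0,0],[0,0,0],[0,0,0],[0,0,0],[0,0,0],[0,0,0],[0,0,0],[0,0,0],[0,0,0],[0,0,0],[0,0,0],[0,0,0],[0,0,0],[0,0,0]],"fingers":[-1,-1,-1,-1,-1,-1,-1,-1,-1,-1,-1,-1,-1,-1,-1,-1,-1,-1,-1,-1]}'
python3 -m creep '{"slide":[[0,0,0],[0,0,0],[0,0,0],[0,0,0],[0,0,0],[0,0,0],[0,0,0],[0,0,0],[0,0,0],[0,0,0],[0,0,0],[0,0,0],[0,0,0],[0,0,0]],"twist":[[0,0,0],[0,0,0],[0,0,0],[0,0,0],[0,0,0],[0,0,0],[0,0,0],[0,0,0],[0,0,0],[0,0,0],[0,0,0],[0,0,0],[0,0,0],[0,0,0]],"fingers":[-1,-1,-1,-1,-1,-1,-1,-1,-1,-1,-1,-1,-1,-1]}'
python3 - <<'E'
from wl import *
d=look('w14',.066)
d=cam("scene");cv2.imwrite("pics/scene14.png",d["img"]);x0,y0,x1,y1=(340,105,420,165);cv2.imwrite(f"pics/scene14c.png",cv2.resize(d["img"][y0:y1,x0:x1],None,fx=8,fy=8,interpolation=cv2.INTER_CUBIC))
d=cam("side");C=cloud(d);c=C[150:195,270:330].reshape(-1,3);cv2.imwrite("pics/side14.png",cv2.resize(d["img"][135:215,230:350],None,fx=6,fy=6))
E
```

```text
clock: 15.75
position: [0.5658, 0.1845, 0.0376]
ee_rot: [0.001, -0.004, 1.0, 0.001]
contact_force: [10.5, 0.2, 2.0]
width: 0.0368
clock: 17.15
position: [0.5658, 0.1845, 0.0376]
ee_rot: [0.001, -0.004, 1.0, 0.001]
contact_force: [9.2, 0.3, 2.8]
width: 0.0371
screw [321.5 207.2] 1867 [0.5143 0.184  0.069 ] depthz 0.0693
screw [ 23.7 358. ] 779 [0.5741 0.0698 0.069 ] depthz 0.0471
17.2 [0.5658 0.1845 0.0376] [ 1.0e-03 -3.9e-03  1.0e+00  5.0e-04] [10.16  0.15  2.86] 0.03717126714938448
```

View pics/scene14c.png

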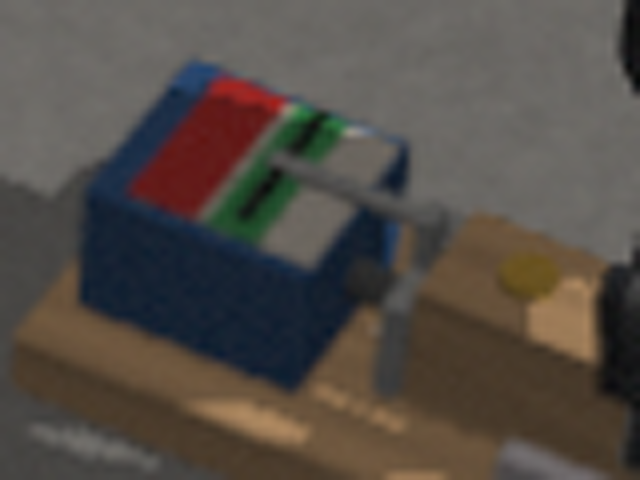

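View pics/side14.png

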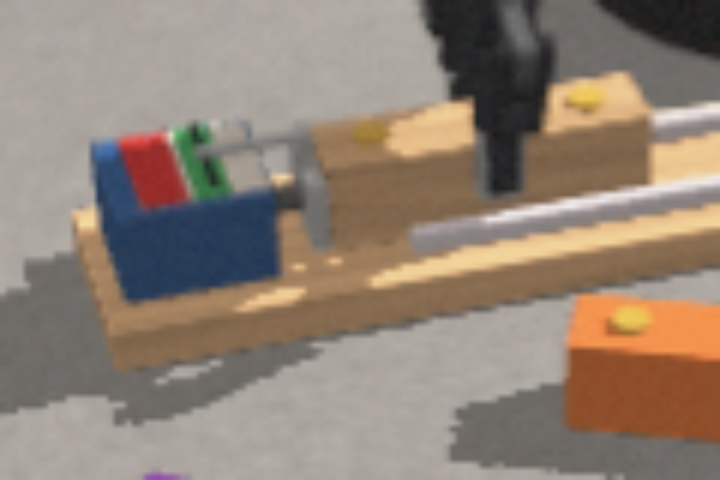

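View pics/scene14.png

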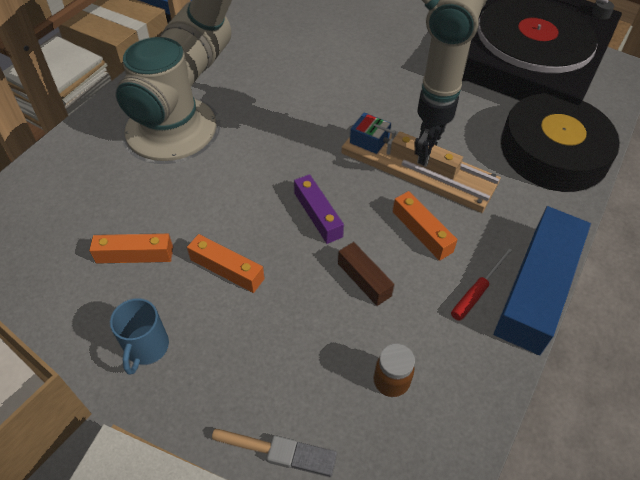

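The pointer has stood in mid-green for over 3 s with the TCP unchanged. The cleat is flat and gripped with its screws up, and the other objects look unmoved.

```bash
python3 -c "
from rig import order,telemetry
print(order.sign_off()); s=telemetry.get_state();print(s['clock'],s['contact_force'],s['width'])"
```

```text
the job is handed in; nothing more can be done
None
the job is handed in; nothing more can be done
```

I laid the cleat in the channel screws up, well short of the stop. I let go so it could settle, gripped it again, slid it against the sprung stop and pressed until the pointer stood mid-green. I handed the job in at about 17.3 s with the arm still gripping and pressing.

**Pressing:** In the last checks the pointer stood mid-green in both fixed camera views, and it was never in the red in any picture I took. The tool position stayed within about 0.1 mm for the 3.4 s hold. The measured push varied between 9.2 and 11.8 N, mostly sensor noise, for a target of about 11 N.

**Seating:** The cleat was flat on the channel floor, with its front screw head at the expected height of 69 mm and a light downward press of about 3 N.

**Other objects:** The offcut, screwdriver, jar, mug, brush and the coloured look-alikes look unmoved in the final scene picture.

**Disagreements:** The cameras differed by about 2 mm on where the jig was, so I used the wrist camera for the final alignment. The arm gave a little under the push, with about 0.4° of tilt; I corrected that to about 0.1° before the hold. The final state could not be read after handing in.

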